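Start the studio brush washer

ROBOT

A 6-joint arm with a two-finger parallel gripper is mounted at the origin on the work surface. World frame = base frame: x ahead of the robot, y to its left, z up, the work surface at z = 0. Lengths are in m, angles in degrees, forces in N, time in s.
With the tool pointing down it reaches from about 0.4 to 0.825 m from the base axis. Payload 7 kg.
Tool frame: the origin (TCP) lies between the finger pads; the fingertips stand 19 mm ahead of it and the grasp point (between the pads) is the TCP (r.finger_overhang is the distance from the TCP to the fingertips, in m); z points along the fingers, y is the direction in which the jaws open and shut (so a half turn about z gives the same grasp; the last joint's range is limited). The gripper opens to 88 mm and grips with 3 to 60 N. Pads are 19 mm wide; open, the fingers measure 130 mm over their backs; the gripper's body (78 mm by 193 mm) begins 47 mm behind the grasp point.
Start: joints at [-48.696, 20.546, 0.682, 0, -70.136, -16.507], TCP at [0.283, -0.613, 0.246] pointing down, gripper open.
Joint ranges: [-176.03, 176.03], [-82.01, 121.73], [-58.28, 71.71], [-173.87, 95.51], [-174.79, -0.11], [-173.66, 173.66]. Speed limits (degrees/s): [136.94, 136.94, 172.46, 180, 180, 180].

INTERFACE

Orientations are given as [roll, pitch, yaw] about the fixed x, y, z axes, in that order (R = Rz(yaw) Ry(pitch) Rx(roll)).
In Python, from plant import r, optics gives the robot as it stands. The module is installed in compiled form; this text tells all that it offers.
- The arm moves only by the tool step_arm, never from a script. Its argument "increments" is a list of rows, each an object of numbers: "tx", "ty", "tz": the shift along the world's x, y, z in mm; "ax", "ay", "az": the turn, a rotation vector about the world's x, y, z in degrees; "claw": the gripper command: -1 is shut, 1 is fully open, values between are in proportion. In form: [{"tx": .., "ty": .., "tz": .., "ax": .., "ay": .., "az": .., "claw": ..}, ...]. A call has 1 to 12 rows; each row shifts and turns the commanded pose from where the row before left it; what a row does not reach is not made up. A row lasts 1/10 s, in which the tool goes at most 50 mm and 8.59 degrees, less where a joint would pass 70% of its speed; a pose out of reach is approached as far as the arm can. A call with a gripper value outside its range is refused whole. The fingers move at their own pace and stop on an object; "newtons" is the grip in N (left out, the last holds). Time passes only in rows, so rows that do not move let the fingers close. It gives the time, the measured TCP pose, the force and the opening at its end, in the units of the state.
- r.get_state(): the state, without advancing time (a new reading comes with each control period).
- optics.capture(name): name is "scene" or "top"; returns a dict with "image" (480x640x3 uint8, blue, green, red), "depth" (480x640 float32, m along the optical axis (not along the pixel's ray), 0 where there is no reading), "fx", "fy", "cx", "cy" (pixels), "distortion" ([k1, k2, p1, p2, k3] as OpenCV has them; the pictures are not rectified), "R" (3x3) and "t" (3): a world point X has camera coordinates R X + t. Camera axes: x right, y down, z forward; pixel columns grow to the right and rows downward; lengths in m; the calibration is good to about 2 mm. A picture is of the moment at which its call begins.
- r.close_job(): hands the job in, once; it reports no verdict.
The state is a dict: "time_s": time; "joints": joint angles; "qd": joint speeds; "joint_torque": joint torques, N m; "tcp_pos": TCP position; "eef_rot": TCP orientation; "contact_force": force on the tool from outside, world axes, zero at the start; "moment": the same for the moment, N m; "gripper_width": finger opening in m.
Only numpy, scipy, OpenCV 4.12 (cv2) and the standard library are available. Lean on these libraries where they do the work, as an engineer would, in place of code of your own. Each camera call takes 0.05 s, during which the arm holds its last target. There are 200 camera calls.

TASK

Start the brush washer by pressing its controls with the fingertips, in this order: press the raised half of the red mains rocker fully down so that it stays switched on, push the blue programme key fully in so that it stays down, then press the green start button fully down and let it come back up. Do not press the yellow or white key, and do not pick up, knock over or push aside anything standing around.

Things in the scene. Friction and masses are not known exactly. Their poses are not given: they have to be found in the camera images.
- washer: brush washer, fixed: grey control deck 240 x 300 mm, 60 mm high; at its +y end a green tub 250 x 240 mm, 132 mm high (lid handle 156). Origin on the table under the deck's centre; z up, x away from robot, y towards tub. On the deck: a near row of three round keys 70 mm apart and, 95 mm behind, the red rocker and green button 100 mm apart. Key order and rocker/button sides change.
- mains (a joint): angle of the red mains rocker in rad: 0 off (its half nearest the robot stands up, sloping at 0.4 rad), 0.4 fully on (that half lies level and the far half stands up). It turns about the washer's y axis, moves against a light friction (about 1.5 N at the near half), has no spring, and stays where it is left.
- mains_press (a point): point to press on the raised near half of the red V-shaped rocker (34 mm wide, 64 long, on a grey block 78 x 48 x 12 mm, long side along the washer's x): on its top face, 22 mm from the pivot. About 30 mm above the deck when off, 22 mm when fully on (sinks about 9 mm, moves with the paddle). The outer edge, 32 mm from the pivot, stands about 34 mm above the deck when off.
- key_blue (a joint): travel of the blue programme key in m: 0 out, 0.007 fully down. It slides straight down against about 2.5 N of friction (no spring), then stops hard, and it stays wherever it is pushed to.
- key_blue_top (a point): centre of the top face of the blue programme key, a round flat-topped blue cap 32 mm across in a dark steel collar 48 mm across and 12 mm high. The top is 22 mm above the deck when out, 15 mm when fully down; the point moves with the cap.
- key_yellow (a joint): travel of the yellow programme key in m: 0 out, 0.007 fully down. It slides straight down against about 2.5 N of friction (no spring), then stops hard, and it stays wherever it is pushed to.
- key_yellow_top (a point): centre of the top face of the yellow programme key, a round flat-topped yellow cap 32 mm across in a dark steel collar 48 mm across and 12 mm high. The top is 22 mm above the deck when out, 15 mm when fully down; the point moves with the cap.
- key_white (a joint): travel of the white programme key in m: 0 out, 0.007 fully down. It slides straight down against about 2.5 N of friction (no spring), then stops hard, and it stays wherever it is pushed to.
- key_white_top (a point): centre of the top face of the white programme key, a round flat-topped white cap 32 mm across in a dark steel collar 48 mm across and 12 mm high. The top is 22 mm above the deck when out, 15 mm when fully down; the point moves with the cap.
- start (a joint): travel of the green start button in m: 0 out, 0.006 fully down. A spring returns it when let go; about 1.2 N starts it moving, 4 N takes it fully down, then it stops hard.
- start_top (a point): centre of the flat top of the green start button, a round cap 36 mm across in a dark steel collar 52 mm across and 12 mm high. 22 mm above the deck when out, 16 mm when fully down; the point moves with the cap.
- ink: small amber ink jar, 32 mm across, 42 mm high, standing loose on the right edge of the deck; origin at the centre of its underside. Leave alone.
- flat_brush: flat paint brush 170 mm long, 42 mm wide at its head, 20 mm high, lying loose along the far edge of the deck; origin at its middle, on its underside, its own x along it. Leave alone.
- paint_tin: paint tin 68 mm across, 75 mm high, loose on the table to the right of the deck; origin at the centre of its underside. Leave alone.
- sanding_block: brick-red sanding block 60 x 90 x 30 mm, loose on the table to the right of the deck; origin at the centre of its underside. Leave alone.
- palette_knife: palette knife 180 mm long (wooden handle 20 mm thick, steel blade 24 mm wide) lying loose on the near part of the tub lid; origin at its middle, on its underside, its own x along it. Leave alone.
- bowl: white ceramic bowl 110 mm across, 45 mm high, loose on the table behind the deck; origin at the centre of its underside. Leave alone.
- varnish: glass varnish jar with a black cap, 50 mm across, 60 mm high, standing loose on the tub's lid; origin at the centre of its underside. Leave alone.
- brush_jar: white jar 90 mm across, 110 mm high, full of brushes that stand up to 240 mm above the table, loose at the far right; origin at the centre of its underside. Leave alone.

How it is judged:
By the outcome, as a careful person would: the job done as asked, in the order asked, and still so for the second after the job is handed in, with the robot touching nothing.
It also fails if it takes over 40 s, if anything falls off the work surface, if the arm or the gripper's body presses on something with over 40 N, if the wrist force passes 120 N, or if a joint passes its speed limit or range.

## Working session

There is one attempt and no reset: what is moved stays moved. The work goes in short steps, Python scripts to look and compute and a tool call to move; the robot and the scene stay as the last step left them, time stands still between calls to the robot, and variables do not carry over. Pictures are saved under pics/ and viewed, about 8 in all and at most 12, crops included, and the job is handed in when it is done.

Besides the shell and the picture viewer there is one more tool, called as name([rows], argument=value, ...), one row to a line, values as JSON. step_arm: Moves the arm, as the interface text tells. Its arguments: {"type":"object","properties":{"increments":{"type":"array","items":{"type":"object","properties":{"tx":{"type":"number"},"ty":{"type":"number"},"tz":{"type":"number"},"ax":{"type":"number"},"ay":{"type":"number"},"az":{"type":"number"},"claw":{"type":"number"}}}},"newtons":{"type":"number"}},"required":["increments"]}

```bash
mkdir -p pics
python3 - <<'E'
from plant import r, optics
import cv2,numpy as np
for n in("scene","top"):
    c=optics.capture(n); cv2.imwrite(f"pics/{n}0.png",c["image"]); np.savez(f"{n}0.npz",**c)
    print(n,c["fx"],c["distortion"],(-np.array(c["R"]).T@c["t"]).round(3))
print(r.get_state())
E
```

```text
scene 448.5624459832904 [0.02071704 0.         0.         0.         0.        ] [0.943 0.53  0.84 ]
top 475.53199909285394 [0.03279047 0.         0.         0.         0.        ] [ 0.374 -0.085  1.046]
{'time_s': 0.1, 'joints': array([-4.86949940e+01,  2.05881295e+01,  6.40232580e-01, -1.66424155e-02,
       -7.01367980e+01, -1.65082025e+01]), 'qd': array([ 0.11083975, -0.13506817,  0.21382088,  0.04742673, -0.09046323,
        0.05310537]), 'joint_torque': array([-9.87998174e-04, -5.84163094e+01,  2.93752384e+01,  7.01548755e+00,
        1.01807347e-02, -2.02551371e-05]), 'tcp_pos': array([ 0.28291526, -0.61240676,  0.24471998]), 'eef_rot': array([ 1.79914350e+02, -9.06740995e-03, -1.55208856e+02]), 'contact_force': array([ 0.18271759, -0.65919687, -0.30350238]), 'moment': array([0.059965  , 0.04537602, 0.01619083]), 'gripper_width': 0.08775411667552142}
```

View pics/top0.png

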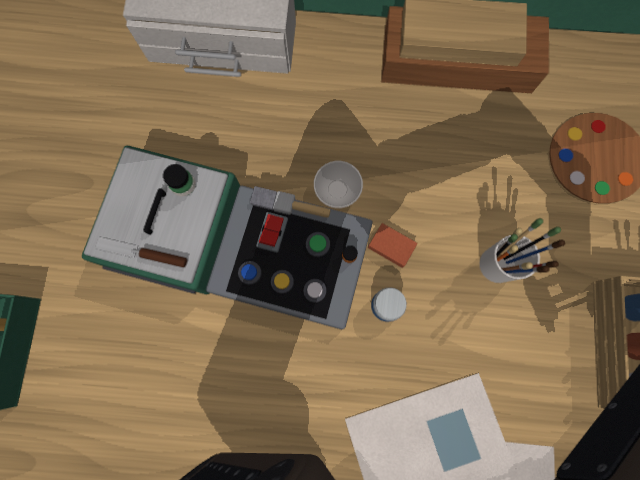

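View pics/scene0.png

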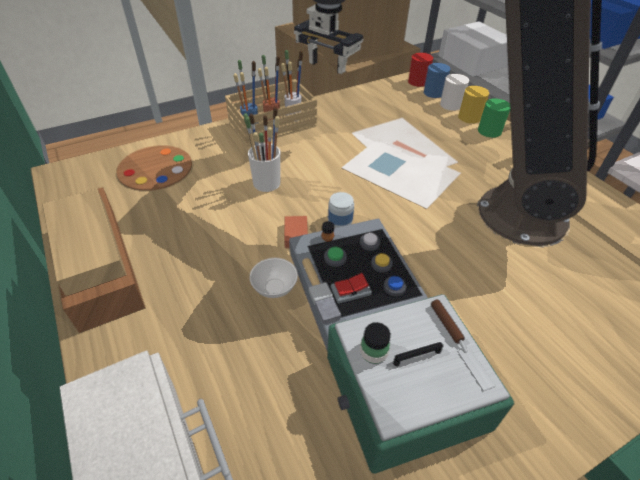

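Top view: blue key at (249,271), yellow (282,281), white (315,290), red rocker (271,230), green (318,243), and ink at (349,254). The tub is to the left. The scene view agrees with this. Next I measure these by ray-casting from both views.

```bash
cat > h.py <<'E'
import cv2,numpy as np
def ray(c,uv,z):
    K=np.array([[c["fx"],0,c["cx"]],[0,c["fy"],c["cy"]],[0,0,1]],float)
    p=cv2.undistortPoints(np.array([[uv]],float),K,np.array(c["distortion"],float))[0,0]
    R=np.array(c["R"]);o=-R.T@np.array(c["t"]);d=R.T@np.array([p[0],p[1],1])
    return o+d*(z-o[2])/d[2]
def blob(c,lo,hi,box):
    h=cv2.cvtColor(c["image"],cv2.COLOR_BGR2HSV);m=cv2.inRange(h,np.array(lo),np.array(hi))
    k=np.zeros_like(m);x0,y0,x1,y1=box;k[y0:y1,x0:x1]=m[y0:y1,x0:x1]
    cs=cv2.findContours(k,cv2.RETR_EXTERNAL,cv2.CHAIN_APPROX_NONE)[0]
    q=max(cs,key=cv2.contourArea);M=cv2.moments(q)
    return (M["m10"]/M["m00"],M["m01"]/M["m00"]),cv2.contourArea(q),q
E
python3 - <<'E'
from h import *
B={"top":dict(blue=(235,257,264,286),yellow=(268,268,297,296),white=(302,278,329,303),green=(303,228,333,257),red=(255,208,290,252)),
"scene":dict(blue=(380,270,412,298),yellow=(368,248,396,272),white=(356,229,382,252),green=(320,242,350,268),red=(325,270,375,305))}
H=dict(blue=((100,90,60),(130,255,255)),yellow=((15,90,80),(35,255,255)),white=((0,0,110),(180,70,255)),green=((45,70,40),(90,255,255)),red=((0,120,80),(8,255,255)))
P={}
for n in B:
    c=dict(np.load(n+"0.npz"))
    for k in H:
        try:
            uv,a,q=blob(c,*H[k],B[n][k]);z=.082 if k!="red" else .085
            P[n,k]=ray(c,uv,z);print(n,k,np.round(uv,1),a,P[n,k].round(4),cv2.boundingRect(q))
        except Exception as e:print(n,k,e)
    b=[P[n,k] for k in("white","blue")];d=b[1]-b[0];print("yaw of +y(row)",np.degrees(np.arctan2(d[1],d[0])),np.linalg.norm(d))
c=dict(np.load("top0.npz"))
im=np.vstack([cv2.resize(c["image"][180:330,210:400],None,fx=4,fy=4,interpolation=cv2.INTER_CUBIC)]);cv2.imwrite("pics/crop.png",im)
E
```

```text
top blue [248.4 271.5] 186.5 [0.4946 0.078  0.082 ] (241, 264, 16, 16)
top yellow [281.3 280.5] 172.0 [0.4822 0.0096 0.082 ] (274, 273, 16, 16)
top white [314.6 289.6] 148.5 [ 0.4696 -0.0594  0.082 ] (308, 283, 15, 14)
top green [317.3 242.8] 223.5 [ 0.5662 -0.0564  0.082 ] (309, 234, 18, 19)
top red [270.9 229.6] 429.0 [0.5851 0.0419 0.085 ] (259, 214, 24, 32)
yaw of +y(row) 79.69687735385331 0.1397314798709822
scene blue [395.1 282.5] 163.5 [0.497  0.0806 0.082 ] (388, 276, 16, 15)
scene yellow [382.  259.7] 142.5 [0.4849 0.0128 0.082 ] (375, 253, 15, 14)
scene white [369.8 238.4] 113.5 [ 0.4725 -0.0563  0.082 ] (363, 233, 14, 12)
scene green [335.2 253.2] 176.0 [ 0.5686 -0.0536  0.082 ] (327, 246, 17, 15)
scene red [351.4 284.5] 380.5 [0.5849 0.0432 0.085 ] (335, 274, 33, 22)
yaw of +y(row) 79.85055552762 0.13910434056629256
```

View pics/crop.png

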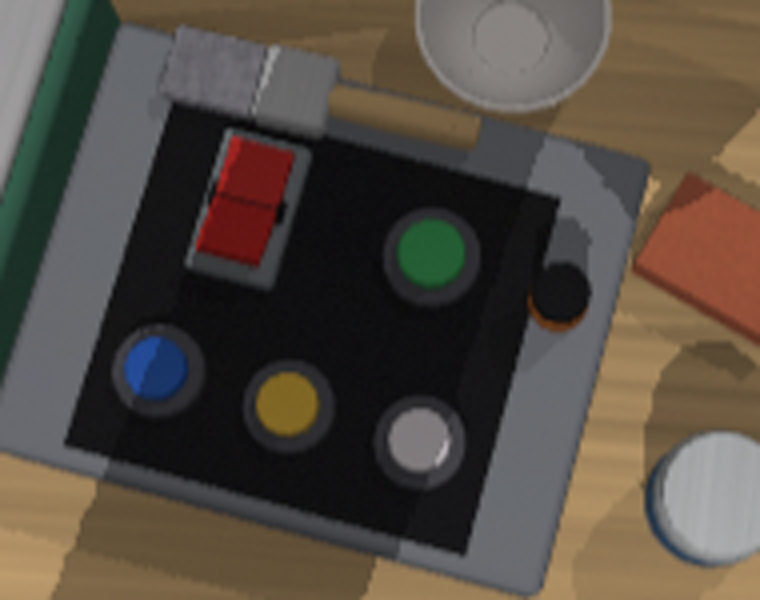

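The crop confirms the rocker (4x crop: hinge at about (250,200), near half towards the bottom), the keys, and the flat brush behind it. The washer yaw is about -10.2°. I'll set the jaw axis along washer x to keep the gripper body off the tub and its objects. I go left first to clear the brush jar, then forward.

step_arm([
  {"tx":6,"ty":45,"tz":10,"az":4.6,"claw":-1},
  {"tx":6,"ty":45,"tz":10,"az":4.6,"claw":-1},
  {"tx":6,"ty":45,"tz":10,"az":4.6,"claw":-1},
  {"tx":6,"ty":45,"az":4.6,"claw":-1},
  {"tx":6,"ty":45,"az":4.6,"claw":-1},
  {"tx":6,"ty":45,"az":4.6,"claw":-1},
  {"tx":6,"ty":45,"az":4.6,"claw":-1},
  {"tx":30,"ty":40,"az":4.6,"claw":-1},
  {"tx":30,"ty":40,"az":4.6,"claw":-1},
  {"tx":30,"ty":40,"az":4.6,"claw":-1},
  {"tx":30,"ty":40,"az":4.6,"claw":-1},
  {"tx":30,"ty":40,"az":4.4,"claw":-1},
])

```text
$.increments[0]: bad value
```

step_arm([
  {"tx":22,"ty":36,"claw":-1},
  {"tx":22,"ty":36,"claw":-1},
  {"tx":22,"ty":36,"claw":-1},
  {"tx":20,"ty":36,"claw":-1},
  {"tz":-40,"claw":-1},
  {"tz":-40,"claw":-1},
  {"claw":-1},
  {"claw":-1},
  {"claw":-1},
  {"claw":-1},
])

```text
$.increments[0]: bad value
```

step_arm([
  {"tx":6,"ty":45,"tz":10,"ax":0,"ay":0,"az":4.6,"claw":-1},
  {"tx":6,"ty":45,"tz":10,"ax":0,"ay":0,"az":4.6,"claw":-1},
  {"tx":6,"ty":45,"tz":10,"ax":0,"ay":0,"az":4.6,"claw":-1},
  {"tx":6,"ty":45,"tz":0,"ax":0,"ay":0,"az":4.6,"claw":-1},
  {"tx":6,"ty":45,"tz":0,"ax":0,"ay":0,"az":4.6,"claw":-1},
  {"tx":6,"ty":45,"tz":0,"ax":0,"ay":0,"az":4.6,"claw":-1},
  {"tx":6,"ty":45,"tz":0,"ax":0,"ay":0,"az":4.6,"claw":-1},
  {"tx":30,"ty":40,"tz":0,"ax":0,"ay":0,"az":4.6,"claw":-1},
  {"tx":30,"ty":40,"tz":0,"ax":0,"ay":0,"az":4.6,"claw":-1},
  {"tx":30,"ty":40,"tz":0,"ax":0,"ay":0,"az":4.6,"claw":-1},
  {"tx":30,"ty":40,"tz":0,"ax":0,"ay":0,"az":4.6,"claw":-1},
  {"tx":30,"ty":40,"tz":0,"ax":0,"ay":0,"az":4.4,"claw":-1},
])

```text
time_s: 1.3
tcp_pos: [0.4757, -0.0957, 0.2757]
eef_rot: [-180.0, 0.0, -100.0]
contact_force: [1.4, -1.1, -0.7]
gripper_width: 0.0012
```

step_arm([
  {"tx":22,"ty":36,"tz":0,"ax":0,"ay":0,"az":0,"claw":-1},
  {"tx":22,"ty":36,"tz":0,"ax":0,"ay":0,"az":0,"claw":-1},
  {"tx":21,"ty":36,"tz":0,"ax":0,"ay":0,"az":0,"claw":-1},
  {"tx":20,"ty":35,"tz":0,"ax":0,"ay":0,"az":0,"claw":-1},
  {"tx":0,"ty":0,"tz":-40,"ax":0,"ay":0,"az":0,"claw":-1},
  {"tx":0,"ty":0,"tz":-40,"ax":0,"ay":0,"az":0,"claw":-1},
  {"tx":0,"ty":0,"tz":-40,"ax":0,"ay":0,"az":0,"claw":-1},
  {"tx":0,"ty":0,"tz":0,"ax":0,"ay":0,"az":0,"claw":-1},
  {"tx":0,"ty":0,"tz":0,"ax":0,"ay":0,"az":0,"claw":-1},
])

```text
time_s: 2.2
tcp_pos: [0.5602, 0.045, 0.156]
eef_rot: [180.0, -0.1, -100.2]
contact_force: [-0.5, -0.3, 1.3]
gripper_width: 0.0005
```

Run:
```python
from plant import r, optics
import cv2,numpy as np
c=optics.capture("scene");s=r.get_state();print(s["tcp_pos"],s["contact_force"],s["time_s"],r.finger_overhang)
cv2.imwrite("pics/s1.png",cv2.resize(c["image"][180:330,270:460],None,fx=4,fy=4,interpolation=cv2.INTER_CUBIC))
```

```text
[0.56114202 0.04538683 0.15727924] [ 0.74781076 -0.95064127  0.97592525] 2.25 0.019
```

View pics/s1.png

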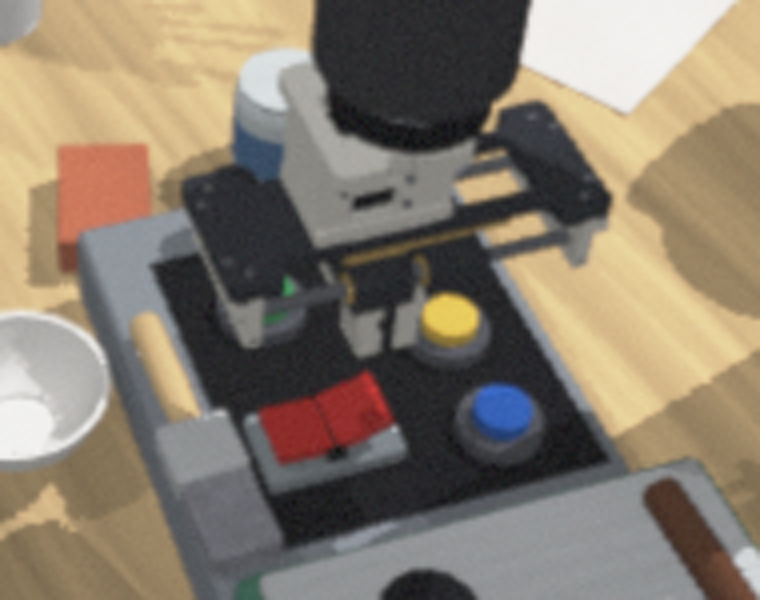

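Fingers are closed above the rocker and the jaw is aligned with washer x. White posts hang at the gripper's ends, crop (250,345) and (578,262). I check their height before descending.

Run:
```python
from h import *
from plant import optics,r
c=optics.capture("scene");t=r.get_state()["tcp_pos"]
ax=np.array([np.cos(np.radians(-10.2)),np.sin(np.radians(-10.2))])
for n,uv in(("postL",(332.5,266)),("tip",(363,268)),("postR",(414.5,245.5))):
    for z in (.137,.16,.18,.2,.22):
        p=ray(c,uv,z);d=p[:2]-t[:2];print(n,z,"along",round(d@ax*1e3),"across",round((d@[-ax[1],ax[0]])*1e3))
```

```text
postL 0.137 along 61 across -18
postL 0.16 along 69 across 1
postL 0.18 along 75 across 17
postL 0.2 along 82 across 33
postL 0.22 along 88 across 49
tip 0.137 along 3 across 6
tip 0.16 along 13 across 24
tip 0.18 along 21 across 39
tip 0.2 along 29 across 55
tip 0.22 along 37 across 70
postR 0.137 along -127 across -19
postR 0.16 along -114 across -1
postR 0.18 along -102 across 15
postR 0.2 along -90 across 31
postR 0.22 along -78 across 47
```

Post height is consistent with the stated 47 mm, so there is ample clearance. Pressing the rocker: contact is expected at TCP z of about 0.113, and full travel at about 0.101.

step_arm([
  {"tx":0,"ty":2,"tz":-20,"ax":0,"ay":0,"az":0,"claw":-1},
  {"tx":0,"ty":0,"tz":-18,"ax":0,"ay":0,"az":0,"claw":-1},
  {"tx":0,"ty":0,"tz":-4,"ax":0,"ay":0,"az":0,"claw":-1},
  {"tx":0,"ty":0,"tz":-4,"ax":0,"ay":0,"az":0,"claw":-1},
  {"tx":0,"ty":0,"tz":-4,"ax":0,"ay":0,"az":0,"claw":-1},
  {"tx":0,"ty":0,"tz":-3,"ax":0,"ay":0,"az":0,"claw":-1},
  {"tx":0,"ty":0,"tz":-2,"ax":0,"ay":0,"az":0,"claw":-1},
  {"tx":0,"ty":0,"tz":0,"ax":0,"ay":0,"az":0,"claw":-1},
])

```text
time_s: 3.1
tcp_pos: [0.5605, 0.0475, 0.1013]
eef_rot: [-179.9, 0.0, -100.2]
contact_force: [-2.2, 0.1, 4.6]
gripper_width: 0.0003
```

step_arm([
  {"tx":0,"ty":0,"tz":-1,"ax":0,"ay":0,"az":0,"claw":-1},
  {"tx":0,"ty":0,"tz":0,"ax":0,"ay":0,"az":0,"claw":-1},
])

```text
time_s: 3.3
tcp_pos: [0.5606, 0.0475, 0.1012]
eef_rot: [-179.9, 0.0, -100.2]
contact_force: [-5.4, 1.1, 12.9]
gripper_width: 0.0002
```

step_arm([
  {"tx":0,"ty":0,"tz":-1,"ax":0,"ay":0,"az":0,"claw":-1},
  {"tx":0,"ty":0,"tz":0,"ax":0,"ay":0,"az":0,"claw":-1},
])

```text
time_s: 3.5
tcp_pos: [0.5607, 0.0476, 0.1011]
eef_rot: [-179.9, 0.0, -100.1]
contact_force: [-8.6, 2.9, 20.5]
gripper_width: 0.0
```

Hard stop reached at the predicted height with 20 N. I lift and move over to blue.

step_arm([
  {"tx":0,"ty":0,"tz":15,"ax":0,"ay":0,"az":0,"claw":-1},
  {"tx":0,"ty":0,"tz":35,"ax":0,"ay":0,"az":0,"claw":-1},
  {"tx":-22,"ty":11,"tz":0,"ax":0,"ay":0,"az":0,"claw":-1},
  {"tx":-22,"ty":11,"tz":0,"ax":0,"ay":0,"az":0,"claw":-1},
  {"tx":-21,"ty":10,"tz":0,"ax":0,"ay":0,"az":0,"claw":-1},
  {"tx":0,"ty":0,"tz":0,"ax":0,"ay":0,"az":0,"claw":-1},
  {"tx":0,"ty":0,"tz":0,"ax":0,"ay":0,"az":0,"claw":-1},
])

```text
time_s: 4.2
tcp_pos: [0.4953, 0.0796, 0.1491]
eef_rot: [-179.9, 0.0, -100.1]
contact_force: [-0.2, 0.2, -0.4]
gripper_width: 0.0006
```

Run:
```python
from plant import r, optics
import cv2
c=optics.capture("scene");s=r.get_state();print(s["tcp_pos"],s["contact_force"],s["time_s"])
cv2.imwrite("pics/s2.png",cv2.resize(c["image"][180:330,270:460],None,fx=4,fy=4,interpolation=cv2.INTER_CUBIC))
```

```text
[0.49567703 0.07945462 0.14894035] [-1.05278637 -1.71739297  0.52612235] 4.25
```

View pics/s2.png

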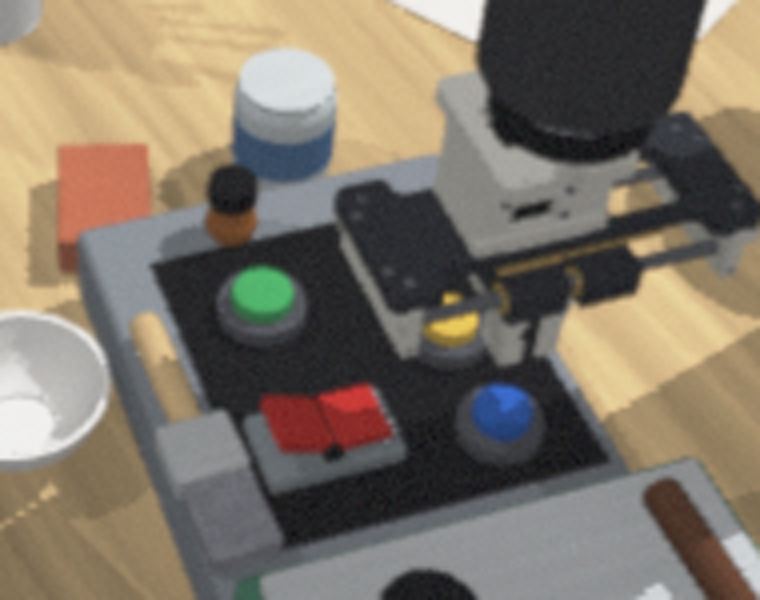

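The rocker has flipped: the near half at crop (355,415) is level and the far half at (295,420) is raised. Blue key is at (502,410), fingers above it. Pressing blue.

step_arm([
  {"tx":0,"ty":0,"tz":-22,"ax":0,"ay":0,"az":0,"claw":-1},
  {"tx":0,"ty":0,"tz":-22,"ax":0,"ay":0,"az":0,"claw":-1},
  {"tx":0,"ty":0,"tz":-4,"ax":0,"ay":0,"az":0,"claw":-1},
  {"tx":0,"ty":0,"tz":-4,"ax":0,"ay":0,"az":0,"claw":-1},
  {"tx":0,"ty":0,"tz":-3,"ax":0,"ay":0,"az":0,"claw":-1},
  {"tx":0,"ty":0,"tz":-1,"ax":0,"ay":0,"az":0,"claw":-1},
  {"tx":0,"ty":0,"tz":0,"ax":0,"ay":0,"az":0,"claw":-1},
])

```text
time_s: 4.95
tcp_pos: [0.4954, 0.0789, 0.0941]
eef_rot: [-180.0, -0.0, -100.2]
contact_force: [-3.9, -3.5, 11.4]
gripper_width: 0.0001
```

step_arm([
  {"tx":0,"ty":0,"tz":-1,"ax":0,"ay":0,"az":0,"claw":-1},
  {"tx":0,"ty":0,"tz":0,"ax":0,"ay":0,"az":0,"claw":-1},
])

```text
time_s: 5.15
tcp_pos: [0.4954, 0.0789, 0.0938]
eef_rot: [-179.9, -0.0, -100.2]
contact_force: [-7.7, -2.1, 19.3]
gripper_width: 0.0001
```

Stop reached at the predicted height with 19 N. On to green.

step_arm([
  {"tx":0,"ty":0,"tz":15,"ax":0,"ay":0,"az":0,"claw":-1},
  {"tx":0,"ty":0,"tz":42,"ax":0,"ay":0,"az":0,"claw":-1},
  {"tx":18,"ty":-33,"tz":0,"ax":0,"ay":0,"az":0,"claw":-1},
  {"tx":18,"ty":-34,"tz":0,"ax":0,"ay":0,"az":0,"claw":-1},
  {"tx":18,"ty":-34,"tz":0,"ax":0,"ay":0,"az":0,"claw":-1},
  {"tx":18,"ty":-33,"tz":0,"ax":0,"ay":0,"az":0,"claw":-1},
  {"tx":0,"ty":0,"tz":0,"ax":0,"ay":0,"az":0,"claw":-1},
  {"tx":0,"ty":0,"tz":0,"ax":0,"ay":0,"az":0,"claw":-1},
])

```text
time_s: 5.95
tcp_pos: [0.5675, -0.0556, 0.1488]
eef_rot: [-180.0, 0.0, -100.3]
contact_force: [-1.5, 1.4, -0.3]
gripper_width: 0.0002
```

Run:
```python
from plant import r, optics
import cv2
c=optics.capture("scene");s=r.get_state();print(s["tcp_pos"],s["contact_force"],s["time_s"])
cv2.imwrite("pics/s3.png",cv2.resize(c["image"][180:330,270:460],None,fx=4,fy=4,interpolation=cv2.INTER_CUBIC))
```

```text
[ 0.5671297  -0.05489708  0.1488065 ] [-0.03425812 -0.86183232  0.07890924] 6.0
```

View pics/s3.png

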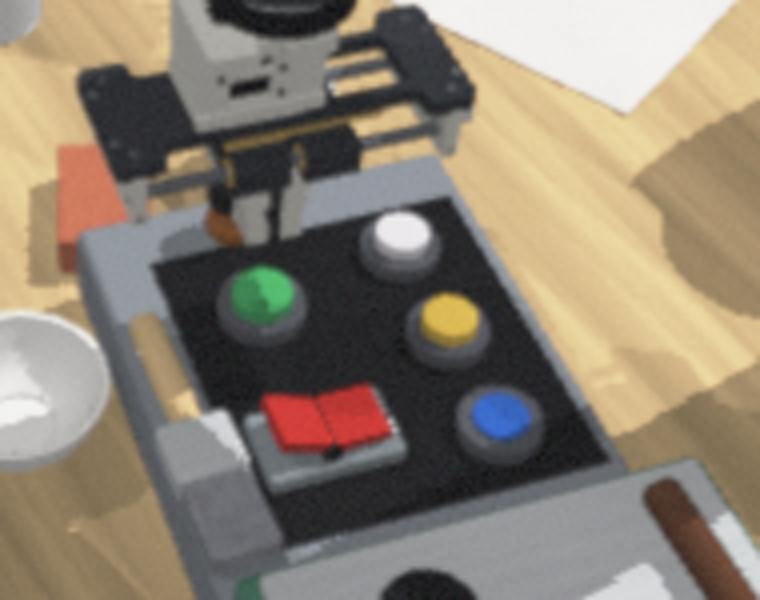

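Blue at crop (502,415) is visibly down, yellow and white are still out, the rocker is on. The fingers are above green at (262,293). Pressing green.

step_arm([
  {"tx":0,"ty":0,"tz":-22,"ax":0,"ay":0,"az":0,"claw":-1},
  {"tx":0,"ty":0,"tz":-22,"ax":0,"ay":0,"az":0,"claw":-1},
  {"tx":0,"ty":0,"tz":-4,"ax":0,"ay":0,"az":0,"claw":-1},
  {"tx":0,"ty":0,"tz":-3,"ax":0,"ay":0,"az":0,"claw":-1},
  {"tx":0,"ty":0,"tz":-3,"ax":0,"ay":0,"az":0,"claw":-1},
  {"tx":0,"ty":0,"tz":-1,"ax":0,"ay":0,"az":0,"claw":-1},
  {"tx":0,"ty":0,"tz":0,"ax":0,"ay":0,"az":0,"claw":-1},
])

```text
time_s: 6.7
tcp_pos: [0.5672, -0.0542, 0.0952]
eef_rot: [-179.9, 0.0, -100.2]
contact_force: [-5.8, 2.7, 9.5]
gripper_width: 0.0003
```

step_arm([
  {"tx":0,"ty":0,"tz":-1,"ax":0,"ay":0,"az":0,"claw":-1},
  {"tx":0,"ty":0,"tz":0,"ax":0,"ay":0,"az":0,"claw":-1},
  {"tx":0,"ty":0,"tz":0,"ax":0,"ay":0,"az":0,"claw":-1},
])

```text
time_s: 7.0
tcp_pos: [0.5673, -0.0543, 0.0951]
eef_rot: [-179.9, 0.0, -100.2]
contact_force: [-6.9, 3.4, 16.5]
gripper_width: 0.0004
```

Fully down: hard stop at the predicted 0.095 m with 16 N. I lift clear and check.

step_arm([
  {"tx":0,"ty":0,"tz":15,"ax":0,"ay":0,"az":0,"claw":-1},
  {"tx":0,"ty":0,"tz":40,"ax":0,"ay":0,"az":0,"claw":-1},
  {"tx":0,"ty":0,"tz":40,"ax":0,"ay":0,"az":0,"claw":-1},
  {"tx":0,"ty":0,"tz":40,"ax":0,"ay":0,"az":0,"claw":-1},
  {"tx":0,"ty":0,"tz":40,"ax":0,"ay":0,"az":0,"claw":-1},
  {"tx":0,"ty":0,"tz":0,"ax":0,"ay":0,"az":0,"claw":-1},
  {"tx":0,"ty":0,"tz":0,"ax":0,"ay":0,"az":0,"claw":-1},
  {"tx":0,"ty":0,"tz":0,"ax":0,"ay":0,"az":0,"claw":-1},
])

```text
time_s: 7.8
tcp_pos: [0.5667, -0.0547, 0.2672]
eef_rot: [180.0, 0.0, -100.2]
contact_force: [-0.5, -0.4, 0.2]
gripper_width: 0.0005
```

Run:
```python
from plant import r, optics
import cv2
c=optics.capture("scene");s=r.get_state();print(s["tcp_pos"],s["contact_force"],s["time_s"])
cv2.imwrite("pics/s4.png",cv2.resize(c["image"][150:390,240:540],None,fx=2.5,fy=2.5,interpolation=cv2.INTER_CUBIC))
```

```text
[ 0.56657306 -0.05472014  0.26672812] [ 0.04734644  0.03693378 -0.48974535] 7.85
```

View pics/s4.png

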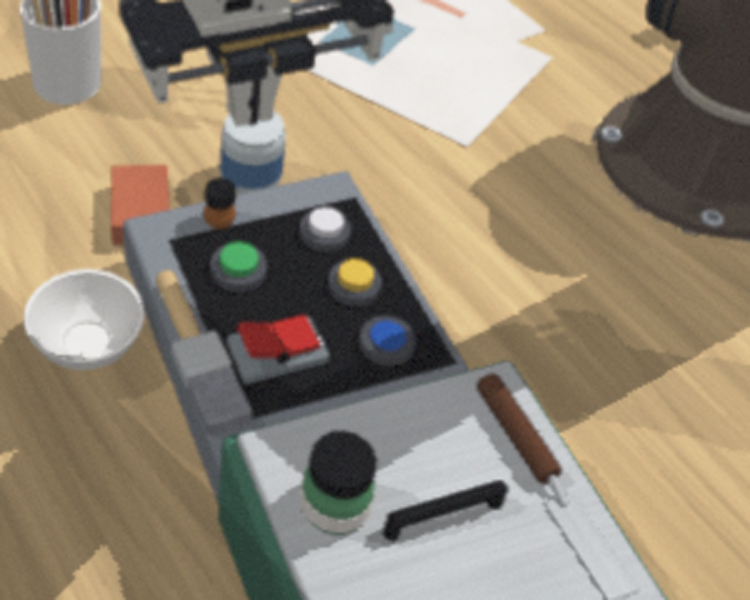

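The rocker at (280,338) is on and blue at (388,335) is down. Green at (240,260) is back up, yellow and white are out, and all loose objects stand where they were. Handing in.

```bash
python3 -c "
from plant import r
print(r.close_job())"
```

```text
the job is handed in; nothing more can be done
None
```

The washer was started and the job handed in at about 8 s. I pressed the red rocker, then the blue key, then the green start button with closed fingertips. Each went down to its hard stop at the predicted height, at about 20, 19 and 16 N.

In the last picture the rocker is on, blue is down, green is back up, and yellow and white are untouched. The loose objects in view look unmoved and the gripper is clear at about zero force. I judged this by eye, without measuring the final joint travels. Two move calls were refused early on for missing fields and moved nothing. No check failed or disagreed.

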